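# Seat the pitch comb leaf in the lift screw and check that it sits flat

## Task

Check the thread of the lift screw clamped in the bench jig: pick up the comb leaf with the seven coarse teeth (not the fine one), lay it flat on the jig's ledge with its teeth towards the screw, and ease the teeth fully home into the thread by feel, always gently so that the thread is not bruised and without touching the screw with the gripper. Then let go of it and, with the fingertips behind its back edge, press it lightly towards the screw for a moment near its left end and then near its right end (as seen from the robot) to prove that it sits flat and does not rock. Leave it fully seated there, and leave everything else on the bench where it is.

Things in the scene. Friction and masses are not known exactly. Their poses are not given: they have to be found in the camera images.
- jig: Inspection jig fixed on the bench: dark base plate 165 x 270 mm, 12 mm thick, a ledge and a steel lift screw in two grey clamp blocks. Origin: underside, on the middle of the ledge's length. x: from the ledge towards the screw (away from the robot, yaw within 0.35 rad), y along the screw, z up. Clamps: inner faces at y = +-85 mm, 22 mm wide, x 20 to 80 mm, top at z = 68 mm.
- ledge (a point): Point on the flat top of the jig's aluminium ledge: jig frame (0, 0, 37) mm. The ledge spans jig x -70 to 28 mm and y -81 to 81 mm.
- screw: The steel lift screw, 40 mm wide, fixed in the jig. Origin: on its axis, midway between the clamps, at jig frame (50, 0, 40) mm, y along the axis. Thread pitch 12 mm; on the ledge's side its crests (2 mm wide) reach jig x = 30 mm, its roots (3 mm wide) x = 36 mm, V flanks 30 degrees off radial. Where along y the grooves lie is random and NOT given by this pose: find them by feel or sight. It stays put.
- leaf: Coarse comb leaf, the one to use: loose steel plate, about 0.2 kg, 72 x 84 mm (x, y), 6 mm thick, starting flat on the bench, teeth away from the robot (yaw within 0.4 rad). Origin: underside, x = 0 half way from back face (x = -36 mm) to tooth tips (x = 36 mm). Seven teeth point to +x at y = -36, -24 .. 36 mm, 6.5 mm long, tips 2 mm wide, flanks as the thread's.
- leaf_tab (a point): Middle of the leaf's upright grip tab, leaf frame (-31, 0, 30) mm. The tab is 10 mm thick (x -36 to -26 mm), 34 mm long in y, top at z = 42 mm. Beside it, along the whole back edge, runs a rim of the same thickness, 18 mm high; in front of it the plate, 6 mm high. Seated, leaf axes are parallel to the jig's, leaf origin at jig x = 0, z = 37 mm, any y within +-40 mm where teeth meet grooves; tip on crest it stops 6 mm short.
- leaf_left (a point): Tip of the leaf's end tooth at its +y end: leaf frame (36, 36, 3) mm.
- leaf_right (a point): Tip of the leaf's end tooth at its -y end: leaf frame (36, -36, 3) mm.
- back_left (a point): Point on the leaf's back face near its left (+y) end, where to press: leaf frame (-36, 34, 10) mm. Pressing is towards leaf +x.
- back_right (a point): Point on the leaf's back face near its right (-y) end: leaf frame (-36, -34, 10) mm.
- fine_leaf: The wrong leaf: same plate, rim and tab, but fourteen fine teeth (6 mm apart). Loose, lies beside the other, either may be on the left. Leave it. Origin as for the coarse leaf.
- nut: Loose round brass nut, 52 mm wide, 28 mm high, bystander. Origin under its centre.
- oil: Loose amber bottle, 44 mm wide, 110 mm high, bystander. Origin under its centre.
- driver: Loose screwdriver lying on the bench, bystander. Origin at the middle of its underside.
- dish: Loose glass dish, 90 mm wide, 15 mm high, bystander. Origin under its centre.
- objective: Loose steel microscope objective, 32 mm wide, 48 mm high, standing, bystander. Origin under its centre.
- jar: Loose white jar, 60 mm wide, 70 mm high, bystander. Origin under its centre.
There are look-alikes about, which are no part of the job. Leave any purple look-alike of the leaf alone.

How it is judged:
By the outcome, as a careful person would: the job done as asked, in the order asked, and still so for the second after the job is handed in, with the robot touching nothing.
It also fails if it takes over 72 s, if anything falls off the work surface, if the arm or the gripper's body presses on something with over 40 N, if the wrist force passes 120 N, or if a joint passes its speed limit or range.

## Robot

A 6-joint arm with a two-finger parallel gripper is mounted at the origin on the work surface. World frame = base frame: x ahead of the robot, y to its left, z up, the work surface at z = 0. Lengths are in m, angles in rad, forces in N, time in s.
With the tool pointing down it reaches from about 0.35 to 0.95 m from the base axis. Payload 17.4 kg.
Tool frame: the origin (TCP) lies midway between the tips of the shut fingers; the grasp point (between the pads) lies 19 mm behind it; z points along the fingers, y is the direction in which the jaws open and shut (so a half turn about z gives the same grasp; the last joint's range is limited). The gripper opens to 93 mm and grips with 3 to 60 N. Pads are 15 mm wide; open, the fingers measure 128 mm over their backs; the gripper's body (75 mm by 188 mm) begins 65 mm behind the grasp point.
Start: joints at [-0.038, 0.116, 1.442, -0, 1.584, -0.038], TCP at [0.675, -0, 0.219] pointing down, gripper open.
Joint ranges: [-2.83, 2.83], [-0.83, 2.19], [0.07, 2.5], [-1.14, 4.28], [0.01, 3], [-2.97, 2.97]. Speed limits (rad/s): [1.89, 1.89, 2.22, 3.14, 3.14, 3.14].

## Interface

Orientations are given as a 3x3 rotation matrix whose columns are the frame's x, y, z axes.
In Python, from rig import move_pose, move_l, move_joints, let_go, grab, pause, solve_ik, state, camera, Unreachable, job_done gives the robot as it stands. Calls block until the motion is done:
- move_pose(position, orientation): joint-space move of the TCP to a pose.
- move_l(position, frame=None, vel=0.15, contact_N=None): straight line of the TCP; frame=None keeps the orientation; vel is the mean speed in m/s. With contact_N (N) it stops when the force on the tool has changed by that much, and returns True; else False.
- move_joints(angles): joint-space move.
- let_go() and grab(grasp_force=None): open the fingers fully, or close them until they stop; grasp_force is the grip in N (None keeps the last).
- pause(seconds).
- solve_ik(position, orientation): joint angles nearest the present ones, or None.
- state(): the state.
- camera(name): name is "scene" or "side" or "wrist"; returns a dict with "pixels" (400x640x3 uint8, red, green, blue), "range_z" (400x640 float32, m along the optical axis (not along the pixel's ray), 0 where there is no reading), "intrinsics" (3x3 intrinsics, pixels), "pose" (4x4, takes a point from camera to world coordinates). Camera axes: x right, y up, looking along -z (the intrinsics and any distortion apply to the point x, -y, -z); pixel columns grow to the right and rows downward; lengths in m; the calibration is good to about 2 mm. A picture is of the moment at which its call begins.
A pose or a line that the arm cannot do raises Unreachable and nothing moves.
- job_done(): hands the job in, once; it reports no verdict.
The state is a dict: "time_s": time; "joint_pos": joint angles; "qd": joint speeds; "joint_torque": joint torques, N m; "position": TCP position; "tool_rot": TCP orientation; "wrist_force": force on the tool from outside, world axes, zero at the start; "ft_torque": the same for the moment, N m; "finger_gap": opening from 0.0 (shut) to 1.0 (fully open).
Only numpy, scipy, OpenCV 4.12 (cv2) and the standard library are available. Lean on these libraries where they do the work, as an engineer would, in place of code of your own. Each camera call takes 0.05 s, during which the arm holds its last target.

## Working session

There is one attempt and no reset: what is moved stays moved. The work goes in short steps, each a Python script; the robot and the scene stay as the last script left them, time stands still between calls to the robot, and variables do not carry over. Pictures are saved under pics/ and viewed, and the job is handed in when it is done.

```bash
ls; mkdir -p pics
python3 - <<'E'
from rig import *
import cv2,numpy as np
s=state();print(s['time_s'],s['wrist_force'],s['finger_gap'])
for n in ['scene','side','wrist']:
    c=camera(n);cv2.imwrite(f'pics/{n}0.png',c['pixels'][:,:,::-1]);np.savez(f'pics/{n}0.npz',**c)
    print(n,c['intrinsics'].tolist(),np.round(c['pose'],3).tolist(), [k for k in c])
E
```

```text
pics
0.0 [ 0.0774056  -0.60961462 -0.24875028] 1.000385616314021
scene [[503.41754878430265, 0.0, 318.71921684202755], [0.0, 503.41754878430265, 197.52647524425095], [0.0, 0.0, 1.0]] [[-0.058, -0.572, 0.818, 1.659], [0.998, -0.014, 0.061, 0.117], [-0.023, 0.82, 0.572, 0.907], [0.0, 0.0, 0.0, 1.0]] ['pixels', 'range_z', 'intrinsics', 'pose']
side [[365.6931534223572, 0.0, 319.20077275240413], [0.0, 365.6931534223572, 197.9380701246135], [0.0, 0.0, 1.0]] [[0.815, 0.301, -0.495, -0.074], [-0.58, 0.406, -0.706, -0.748], [-0.012, 0.863, 0.506, 0.626], [0.0, 0.0, 0.0, 1.0]] ['pixels', 'range_z', 'intrinsics', 'pose']
wrist [[309.3352342781228, 0.0, 324.79054735845773], [0.0, 309.3352342781228, 197.7805839757411], [0.0, 0.0, 1.0]] [[1.0, -0.0, 0.002, 0.675], [-0.0, 0.953, 0.302, 0.084], [-0.002, -0.302, 0.953, 0.384], [0.0, 0.0, 0.0, 1.0]] ['pixels', 'range_z', 'intrinsics', 'pose']
```

View pics/scene0.png

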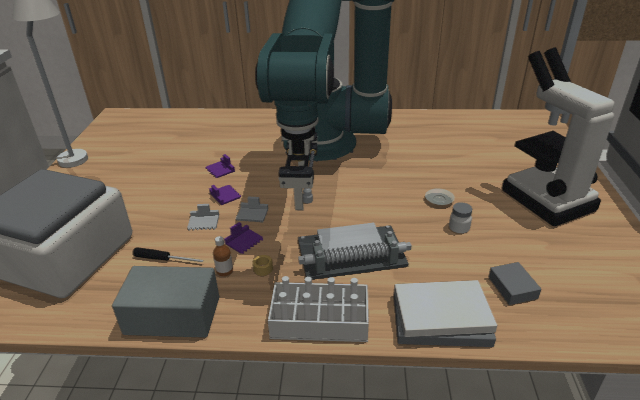

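View pics/side0.png

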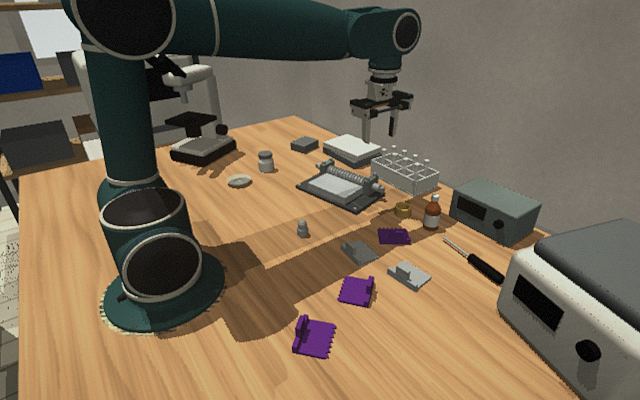

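View pics/wrist0.png

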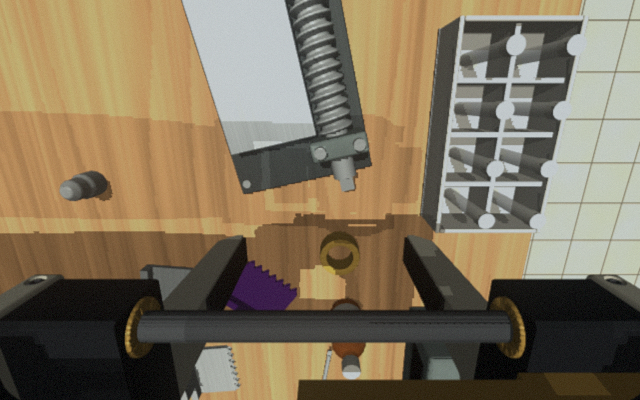

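The two grey leaf candidates are at scene pixels (204,218) and (252,211). The three purple ones are look-alikes. I'll enlarge both.

```bash
cat > h.py <<'E'
import numpy as np,cv2
def load(n): 
    return dict(np.load(f'pics/{n}.npz'))
def pts(c):
    K=c['intrinsics'];z=c['range_z'].astype(float);v,u=np.mgrid[:400,:640]
    P=np.stack([(u-K[0,2])/K[0,0]*z,-(v-K[1,2])/K[1,1]*z,-z],-1)
    return P@c['pose'][:3,:3].T+c['pose'][:3,3]
def ray(c,u,v,h):
    K=c['intrinsics'];d=c['pose'][:3,:3]@np.array([(u-K[0,2])/K[0,0],-(v-K[1,2])/K[1,1],-1]);o=c['pose'][:3,3]
    return o+d*(h-o[2])/d[2]
def proj(c,p):
    q=c['pose'][:3,:3].T@(np.asarray(p)-c['pose'][:3,3]);K=c['intrinsics']
    return K[0,0]*q[0]/-q[2]+K[0,2],K[1,1]*-q[1]/-q[2]+K[1,2]
E
python3 - <<'E'
from h import *
a=load('scene0');b=load('side0')
i=a['pixels'][190:245,175:285,::-1];j=b['pixels'][230:300,330:440,::-1]
i=cv2.resize(i,None,fx=7,fy=7,interpolation=2)[:,:770];j=cv2.resize(j,None,fx=5,fy=5,interpolation=2)
cv2.imwrite('pics/crop1.png',i);cv2.imwrite('pics/crop2.png',j)
for n,c,l in (('scene',a,[(204,222),(252,213),(262,265),(222,260),(351,250),(308,195)]),('side',b,[(410,277),(359,252),(403,210)])):
    P=pts(c)
    for u,v in l: print(n,u,v,np.round(P[v,u],3))
E
```

```text
scene 204 222 [ 0.503 -0.312  0.005]
scene 252 213 [ 0.459 -0.175  0.008]
scene 262 265 [ 0.675 -0.113 -0.002]
scene 222 260 [ 0.728 -0.201  0.061]
scene 351 250 [0.675 0.122 0.057]
scene 308 195 [ 0.394 -0.011  0.032]
side 410 277 [ 0.491 -0.324  0.005]
side 359 252 [ 0.452 -0.179  0.007]
side 403 210 [ 0.674 -0.125  0.028]
```

View pics/crop1.png

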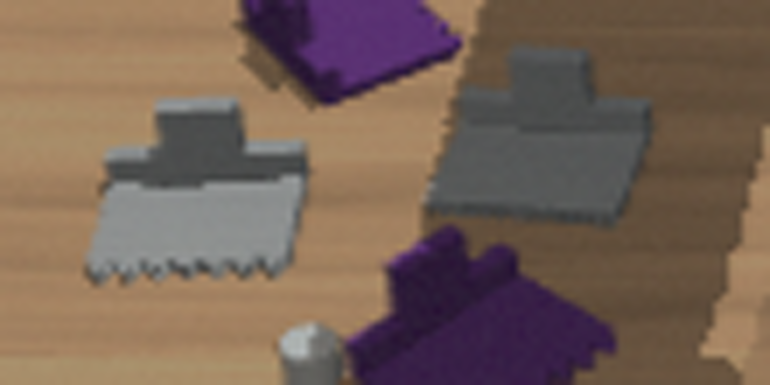

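View pics/crop2.png

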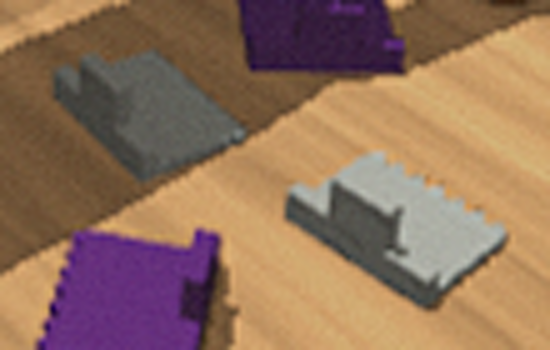

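Seven coarse teeth are clearly visible on the sunlit leaf at scene (204,218) and side (410,277), so that is the one. The shaded one at scene (252,211) has fine teeth. Next I'll get close wrist views of the jig and the leaf.

Run:
```python
from rig import *
from h import *
s=state();R=s['tool_rot'];print(np.round(R,3))
for n,p in (('wj',(0.66,0.03,0.16)),('wl',(0.50,-0.40,0.11))):
    move_pose(p,R);c=camera('wrist');np.savez(f'pics/{n}.npz',**c);cv2.imwrite(f'pics/{n}.png',c['pixels'][:,:,::-1]);s=state();print(s['time_s'],s['position'],np.round(s['wrist_force'],2))
```

```text
[[-0.     1.    -0.001]
 [ 1.     0.     0.   ]
 [ 0.    -0.001 -1.   ]]
0.575 [0.66040449 0.0297995  0.16111027] [ 0.37 -0.44  1.05]
2.3167 [ 0.50071739 -0.39928088  0.11022384] [0.58 0.06 0.26]
```

View pics/wj.png

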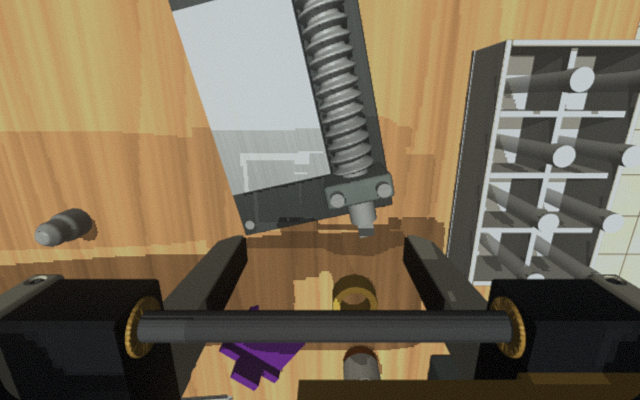

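View pics/wl.png

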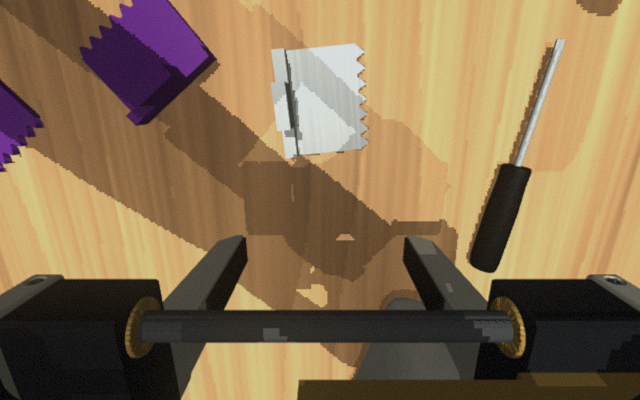

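The wrist view confirms seven coarse teeth on the leaf, spanning pixels (272..368, 43..157). The jig's thread shows at (300..375, 0..175) in the other picture, cut off at the top. Now I'll measure the leaf.

Run:
```python
from h import *
c=load('wl');P=pts(c)
m=np.zeros((400,640),bool);m[25:172,255:385]=True
z=P[...,2]
print('table z',np.median(z[180:230,100:160]),np.percentile(z[m],[5,50,95]))
for name,lo,hi in (('plate',.003,.011),('rim',.013,.024),('tab',.036,.05)):
    k=(m&(z>lo)&(z<hi)).astype(np.uint8)
    n,l,st,_=cv2.connectedComponentsWithStats(k);i=1+np.argmax(st[1:,4]);
    vv,uu=np.nonzero(l==i);Q=P[vv,uu]
    r=cv2.minAreaRect((Q[:,:2]*1000).astype(np.float32))
    print(name,len(Q),'z',np.median(Q[:,2]),r, 'pix',uu.min(),uu.max(),vv.min(),vv.max())
    print(cv2.boxPoints(r).round(1).tolist())
i=cv2.resize(c['pixels'][25:175,250:390,::-1],None,fx=4,fy=4,interpolation=2);cv2.imwrite('pics/wlc.png',i)
```

```text
table z 0.0005430414604196687 [-0.00089343  0.00141953  0.01922091]
plate 7487 z 0.006048509855904383 ((502.95233154296875, -316.1333312988281), (62.17222595214844, 84.325439453125), 5.419005393981934) pix 285 368 43 154
[[468.0, -277.1000061035156], [476.0, -361.0], [537.9000244140625, -355.20001220703125], [529.9000244140625, -271.20001220703125]]
rim 876 z 0.01804327149031837 ((467.2718505859375, -319.5750732421875), (10.209236145019531, 83.6856918334961), 5.416894435882568) pix 271 297 48 157
[[458.20001220703125, -278.3999938964844], [466.1000061035156, -361.70001220703125], [476.29998779296875, -360.70001220703125], [468.3999938964844, -277.3999938964844]]
tab 717 z 0.042069196229727684 ((467.3496398925781, -319.5452575683594), (10.195055961608887, 33.9550895690918), 5.227297306060791) pix 270 290 81 130
[[460.70001220703125, -303.1000061035156], [463.79998779296875, -336.8999938964844], [474.0, -336.0], [470.8999938964844, -302.20001220703125]]
```

View pics/wlc.png

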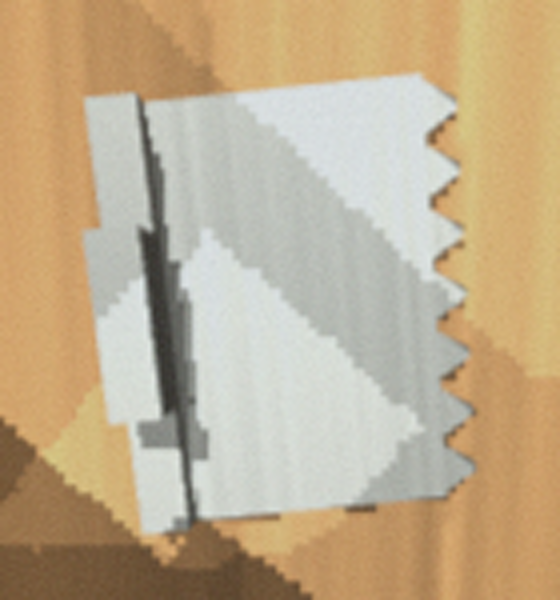

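```bash
cat >> h.py <<'E'
def rot(y):
    c,s=np.cos(y),np.sin(y);return np.array([[c,s,0],[s,-c,0],[0,0,-1.]])
def snap(n,f):
    from rig import camera
    c=camera(n);np.savez(f'pics/{f}.npz',**c);cv2.imwrite(f'pics/{f}.png',c['pixels'][:,:,::-1]);return c
def st(t=''):
    from rig import state
    s=state();R=s['tool_rot'];print(t,round(s['time_s'],2),'p',np.round(s['position']*1000,1) if not isinstance(s['position'],list) else np.round(np.array(s['position'])*1000,1),'F',np.round(s['wrist_force'],1),'T',np.round(s['ft_torque'],2),'gap',round(s['finger_gap'],3),'yaw',round(float(np.arctan2(R[1][0],R[0][0])),4));return s
E
python3 - <<'E'
from h import *
c=load('wj');P=pts(c);z=P[...,2]
m=np.zeros((400,640),bool);m[:235,165:400]=True
for name,lo,hi in (('base',.009,.015),('ledge',.034,.040),('clamp',.065,.071)):
    k=(m&(z>lo)&(z<hi)).astype(np.uint8)
    n,l,s_,_=cv2.connectedComponentsWithStats(k);i=1+np.argmax(s_[1:,4]);vv,uu=np.nonzero(l==i);Q=P[vv,uu]
    r=cv2.minAreaRect((Q[:,:2]*1000).astype(np.float32));print(name,len(Q),np.median(Q[:,2]),r,cv2.boxPoints(r).round(1).tolist(),uu.min(),uu.max(),vv.min(),vv.max())
c=load('scene0');P=pts(c);z=P[...,2];m=np.zeros((400,640),bool);m[215:285,290:420]=True
k=(m&(z>.033)&(z<.041)).astype(np.uint8)
n,l,s_,_=cv2.connectedComponentsWithStats(k);i=1+np.argmax(s_[1:,4]);vv,uu=np.nonzero(l==i);Q=P[vv,uu]
r=cv2.minAreaRect((Q[:,:2]*1000).astype(np.float32));print(len(Q),r,cv2.boxPoints(r).round(1).tolist())
E
python3 - <<'E'
from h import *
from rig import *
R=rot(0.0946)
move_pose((0.4673,-0.3195,0.11),R);st('above')
snap('wrist','w1')
move_l((0.4673,-0.3195,0.021),vel=0.12);s=st('down')
E
```

```text
base 3830 0.012325825181896927 ((621.5869140625, 7.790885925292969), (116.90909576416016, 48.45720291137695), 12.456719398498535) [[559.2999877929688, 18.799999237060547], [569.7000122070312, -28.5], [683.9000244140625, -3.299999952316284], [673.4000244140625, 44.099998474121094]] 233 348 175 234
ledge 20621 0.037110434091822964 ((597.353759765625, 115.93397521972656), (98.56854248046875, 162.50392150878906), 12.77855396270752) [[531.2999877929688, 184.3000030517578], [567.2999877929688, 25.799999237060547], [663.4000244140625, 47.599998474121094], [627.4000244140625, 206.10000610351562]] 172 329 0 194
clamp 1248 0.06795536793197882 ((688.0478515625, 38.364723205566406), (59.54750061035156, 22.38306999206543), 13.353754043579102) [[656.5, 42.400001525878906], [661.7000122070312, 20.600000381469727], [719.5999755859375, 34.400001525878906], [714.4000244140625, 56.099998474121094]] 324 393 173 208
991 ((594.8245239257812, 116.48475646972656), (95.23970794677734, 164.8668670654297), 12.102362632751465) [[531.0, 187.10000610351562], [565.5, 25.899999618530273], [658.7000122070312, 45.900001525878906], [624.0999755859375, 207.10000610351562]]
above 3.7 p [ 467.5 -319.5  110. ] F [-0.2  0.5 -1.3] T [0.07 0.12 0.01] gap 0.999 yaw 0.0961
down 4.64 p [ 467.7 -319.8   21.8] F [ 0.2 -0.4  1. ] T [0.1  0.15 0.01] gap 1.002 yaw 0.0946
```

View pics/w1.png

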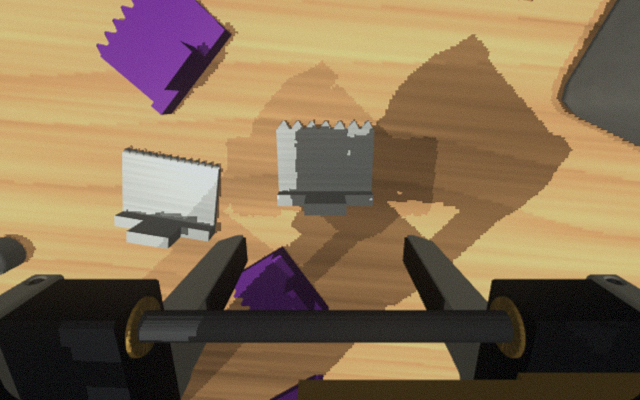

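```bash
cat >> h.py <<'E'
JY=0.2233;JO=np.array([.61783,.12058,0])
def RJ():
    c,s=np.cos(JY),np.sin(JY);return np.array([[c,-s,0],[s,c,0],[0,0,1.]])
def j2w(p): return RJ()@np.array(p,float)/1000+JO
def w2j(p): return (np.asarray(p)-JO)@RJ()*1000
E
python3 - <<'E'
from h import *
from rig import *
grab(30);st('grab')
s=state();p=np.array(s['position'])
move_l((p[0],p[1],0.12),vel=0.15);st('lift')
q=j2w((-84,0,150));move_pose(q,rot(JY));st()
q=j2w((-84,0,80));move_l(q,vel=0.12);pause(.2);s=st('view');print(w2j(s['position']))
snap('wrist','w2')
c=load('w2');J=w2j(pts(c))
m=(J[...,0]>26)&(J[...,0]<50)&(abs(J[...,1])<84)&(J[...,2]>38)
from collections import defaultdict
# depth of crest profile: mean over z band 38-46
k=m&(J[...,2]<48)
r=np.hypot(J[...,0]-50,J[...,2]-40)
for y in range(-60,61,1):
    a=k&(abs(J[...,1]-y)<.6);
    print(y,a.sum(),round(float(np.min(J[...,0][a])),1) if a.sum() else None, round(float(np.max(r[a])),1) if a.sum() else None, end=' | ')
E
```

```text
grab 5.59 p [ 467.3 -319.5   21. ] F [-0.5 -0.1  1.2] T [ 0.01  0.13 -0.05] gap 0.361 yaw 0.0946
lift 6.4 p [ 466.9 -319.2  118.8] F [-0.5 -0.3 -2.7] T [0.08 0.15 0.  ] gap 0.361 yaw 0.0946
 7.97 p [536.  101.2 149.8] F [-0.  -0.6 -2.7] T [ 0.05  0.13 -0.01] gap 0.363 yaw 0.2224
view 8.91 p [536.3 102.   80.9] F [-0.6  0.7 -2.3] T [0.01 0.07 0.04] gap 0.362 yaw 0.2233
[-8.35953290e+01 -2.36588540e-02  8.08674109e+01]
-60 5 35.1 16.0 | -59 8 28.1 21.9 | -58 8 30.7 19.5 | -57 16 30.7 19.7 | -56 20 27.0 23.0 | -55 26 26.4 23.6 | -54 22 27.6 22.5 | -53 23 26.5 23.6 | -52 18 36.8 14.4 | -51 19 26.5 23.6 | -50 19 26.5 23.6 | -49 13 35.6 14.8 | -48 8 27.1 23.0 | -47 8 28.2 21.9 | -46 10 26.5 23.6 | -45 14 30.7 19.7 | -44 16 26.5 23.6 | -43 19 31.7 18.7 | -42 19 33.8 17.2 | -41 16 26.5 23.6 | -40 24 26.5 23.6 | -39 17 36.6 14.5 | -38 16 36.6 14.5 | -37 14 27.6 22.5 | -36 11 26.3 23.7 | -35 10 27.1 23.0 | -34 13 27.1 23.0 | -33 15 27.1 23.0 | -32 14 27.1 23.0 | -31 16 27.1 23.0 | -30 16 26.9 23.1 | -29 14 35.6 15.3 | -28 15 26.5 23.6 | -27 18 36.7 14.2 | -26 16 36.1 13.9 | -25 18 28.2 21.9 | 
[... 810 characters left out ...]
36.5 13.9 | 22 20 27.1 23.0 | 23 26 34.1 15.9 | 24 32 27.7 22.4 | 25 28 30.9 19.1 | 26 20 30.7 19.6 | 27 16 28.2 21.9 | 28 6 28.2 21.9 | 29 1 33.4 18.1 | 30 3 27.6 22.4 | 31 4 27.6 22.4 | 32 11 36.7 14.3 | 33 14 36.7 14.1 | 34 19 36.0 14.1 | 35 31 34.7 15.3 | 36 35 32.3 17.7 | 37 35 26.5 23.6 | 38 24 28.2 21.9 | 39 14 27.7 22.4 | 40 7 31.1 19.6 | 41 1 32.8 18.7 | 42 1 34.7 16.3 | 43 0 None None | 44 12 27.7 22.4 | 45 20 36.7 13.9 | 46 22 36.0 14.2 | 47 39 33.7 16.3 | 48 40 31.9 18.1 | 49 34 30.7 19.3 | 50 17 30.7 19.7 | 51 12 26.5 23.6 | 52 7 26.5 23.6 | 53 1 32.6 18.2 | 54 0 None None | 55 0 None None | 56 8 28.1 21.9 | 57 17 36.8 13.6 | 58 25 26.5 23.6 | 59 35 33.8 16.3 | 60 51 27.1 23.0 |
```

View pics/w2.png

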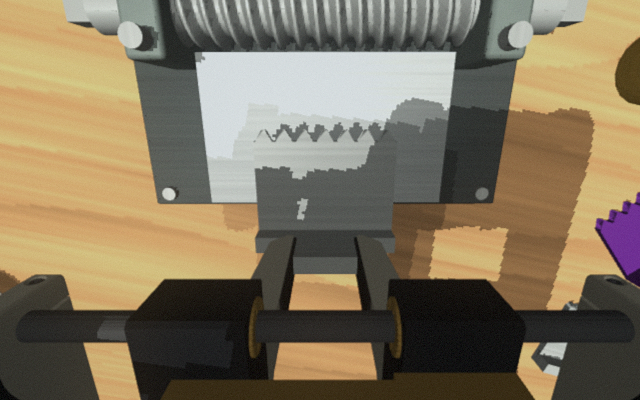

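Run:
```python
from h import *
c=load('w2');P=pts(c);J=w2j(P)
x,y,z=J[...,0],J[...,1],J[...,2]
r=np.hypot(x-50,z-40);th=np.arctan2(z-40,50-x) # 0 at ledge side, + up
m=(r>12.5)&(r<20.8)&(abs(y)<80)&(z>36)&(x>28)&(x<72)
R,T,Y=r[m],th[m],y[m];print(m.sum(),np.degrees(np.percentile(T,[1,50,99])))
def model(d): # dist to groove centre
    d=abs((d+6)%12-6);return np.clip(14+(d-1.5)/3.5*6,14,20)
for h in (-1,0,1):
    o=np.arange(0,12,.1);e=[np.median(abs(R-model(Y-h*12*T/2/np.pi-a))) for a in o];i=np.argmin(e);print(h,'groove y at theta0 mod 12:',o[i],e[i])
    k=T<np.radians(40)
    e=[np.median(abs(R-model(Y-h*12*T/2/np.pi-a))[k]) for a in o];i=np.argmin(e);print('  low angles',k.sum(),o[i],e[i])
# leaf
for name,lo,hi in (('plate',60,72),('rim',74,82),('tab',95,107)):
    k=((z>lo)&(z<hi)&(x<10)&(x>-105)&(abs(y)<60)).astype(np.uint8); k[:, :240]=0;k[:,410:]=0
    n,l,s_,_=cv2.connectedComponentsWithStats(k);i=1+np.argmax(s_[1:,4]);vv,uu=np.nonzero(l==i);Q=J[vv,uu]
    rr=cv2.minAreaRect(Q[:,:2].astype(np.float32));print(name,len(Q),np.median(Q[:,2]),np.round(rr[0],1),np.round(rr[1],1),rr[2],cv2.boxPoints(rr).round(1).tolist())
# ledge yaw recheck
k=(abs(z-37)<1.5)&(abs(y)<90)&(x<35)&(x>-75);Q=J[k];print('ledge',np.median(Q[:,2]),np.percentile(Q[:,1],[.5,99.5]),np.percentile(Q[:,0],[.5,99.5]))
e=[(yy,np.percentile(x[k&(abs(y-yy)<2)&(x>0)],98)) for yy in range(-70,75,20)];print(np.round(e,1).tolist())
```

```text
12084 [-6.0166849  60.33425152 96.22539065]
-1 groove y at theta0 mod 12: 1.1 1.1901302031968193
  low angles 3168 10.3 0.8744477736166107
0 groove y at theta0 mod 12: 10.700000000000001 0.8040219074295223
  low angles 3168 9.5 0.7434276571298772
1 groove y at theta0 mod 12: 8.6 0.6088713971356174
  low angles 3168 8.9 0.6979538822079849
plate 13690 66.01040674348206 [-47.5   0.1] [62.8 84.2] 0.02527409791946411 [[-79.0, 42.20000076293945], [-78.9000015258789, -42.0], [-16.100000381469727, -42.0], [-16.200000762939453, 42.20000076293945]]
rim 338 77.96441870957034 [-77.5   0.1] [ 3.  37.1] 0.6686356663703918 [[-79.30000305175781, 18.600000381469727], [-78.80000305175781, -18.5], [-75.80000305175781, -18.399999618530273], [-76.30000305175781, 18.700000762939453]]
tab 2137 101.86117289314558 [-83.    0.2] [63.8 17.5] 89.99895477294922 [[-91.80000305175781, -31.700000762939453], [-74.30000305175781, -31.700000762939453], [-74.30000305175781, 32.0], [-91.80000305175781, 32.0]]
ledge 37.06064937829998 [-80.67030795  80.54763313] [-68.08585386  30.18218732]
[[-70.0, 28.2], [-50.0, 28.3], [-30.0, 28.2], [-10.0, 28.3], [10.0, 28.3], [30.0, 28.3], [50.0, 31.1], [70.0, 33.5]]
```

Run:
```python
from h import *
from rig import *
y=-3.4
def js(t):
    s=st(t);F=RJ().T@np.array(s['wrist_force']);print('   jig tcp',np.round(w2j(s['position']),2),'Fj',np.round(F,2));return w2j(s['position'])
move_l(j2w((-43.2,y,62)),frame=rot(JY),vel=0.1);pause(.2);js('above ledge')
print(move_l(j2w((-43.2,y,55.5)),vel=0.012,contact_N=4));p=js('down')
print(move_l(j2w((-31.2-4,y,p[2])),vel=0.02,contact_N=4));p=js('fwd1')
```

```text
above ledge 9.76 p [576.3 107.7  62.4] F [ 0.8  0.  -2.1] T [ 0.08  0.13 -0.02] gap 0.364 yaw 0.2233
   jig tcp [-43.39  -3.38  62.45] Fj [ 0.8  -0.15 -2.14]
True
down 10.18 p [576.5 107.7  58. ] F [-0.3  0.6  5.9] T [ 0.03  0.32 -0.03] gap 0.363 yaw 0.2233
   jig tcp [-43.18  -3.39  57.98] Fj [-0.15  0.66  5.93]
True
fwd1 10.38 p [576.9 107.8  58. ] F [0.1 0.4 3.9] T [ 0.07  0.05 -0.  ] gap 0.361 yaw 0.2233
   jig tcp [-42.74  -3.43  58.  ] Fj [0.2  0.37 3.88]
```

```bash
cat >> h.py <<'E'
def js(t):
    s=st(t);F=RJ().T@np.array(s['wrist_force']);print('   jig tcp',np.round(w2j(s['position']),2),'Fj',np.round(F,2));return w2j(s['position'])
E
python3 - <<'E'
from h import *
from rig import *
y=-3.4
move_l(j2w((-42.7,y,57.9)),vel=0.02);pause(.2);js('relax')
for x in (-37,-34,-32,-31,-30.3):
    h=move_l(j2w((x,y,57.9)),vel=0.02,contact_N=5);p=js(f'{x} {h}')
    if h: break
E
```

```text
relax 10.83 p [577.  107.8  58. ] F [-0.2 -0.1  2.6] T [ 0.03 -0.05  0.02] gap 0.361 yaw 0.2233
   jig tcp [-42.62  -3.4   57.97] Fj [-0.17 -0.02  2.6 ]
-37 True 11.04 p [578.2 108.1  58. ] F [ 1.2 -0.5  4.3] T [ 0.09 -0.28  0.01] gap 0.363 yaw 0.2233
   jig tcp [-41.39  -3.42  57.96] Fj [ 1.1  -0.75  4.29]
```

Run:
```python
from h import *
from rig import *
y=-3.4
move_l(j2w((-41.4,y,58.2)),vel=0.02);pause(.2);js('relax')
for x in (-38,-36,-34,-32.5,-31.5,-30.7):
    h=move_l(j2w((x,y,58.2)),vel=0.012,contact_N=6);p=js(f'{x} {h}')
    if h and p[0]>-39: break
```

```text
relax 11.49 p [578.1 108.1  58. ] F [ 0.5  0.  -0.9] T [ 0.07 -0.21 -0.07] gap 0.363 yaw 0.2233
   jig tcp [-41.51  -3.41  58.04] Fj [ 0.45 -0.08 -0.9 ]
-38 False 11.93 p [581.6 108.9  58.1] F [ 0.8  0.  -1.4] T [ 0.05 -0.01 -0.04] gap 0.362 yaw 0.2233
   jig tcp [-37.89  -3.4   58.09] Fj [ 0.8  -0.16 -1.38]
-36 False 12.24 p [583.6 109.3  58.1] F [ 0.8  0.  -0.8] T [ 0.1  -0.04 -0.  ] gap 0.366 yaw 0.2234
   jig tcp [-35.91  -3.4   58.13] Fj [ 0.81 -0.18 -0.84]
-34 False 12.56 p [585.5 109.8  58.2] F [ 0.1  0.2 -1.1] T [ 0.04 -0.02 -0.05] gap 0.363 yaw 0.2234
   jig tcp [-33.89  -3.37  58.17] Fj [ 0.18  0.18 -1.12]
-32.5 False 12.83 p [587.  110.1  58.2] F [ 0.3  0.6 -1.4] T [ 0.04 -0.02  0.01] gap 0.361 yaw 0.2234
   jig tcp [-32.4   -3.39  58.17] Fj [ 0.44  0.5  -1.36]
-31.5 False 13.08 p [587.9 110.3  58.2] F [ 0.3  0.5 -0.6] T [ 0.09  0.03 -0.02] gap 0.366 yaw 0.2233
   jig tcp [-31.43  -3.4   58.18] Fj [ 0.45  0.43 -0.63]
-30.7 False 13.33 p [588.7 110.5  58.2] F [ 0.2 -0.5 -1.1] T [ 0.09  0.05 -0.01] gap 0.362 yaw 0.2234
   jig tcp [-30.65  -3.4   58.19] Fj [ 0.07 -0.57 -1.07]
```

Run:
```python
from h import *
from rig import *
y=-3.4
for x in (-30,-29.3,-28.6,-28):
    h=move_l(j2w((x,y,58.1)),vel=0.008,contact_N=5);p=js(f'{x} {h}')
    if h: break
pause(.2);js('settle');snap('wrist','w3');snap('scene','s3')
c=load('w3');i=cv2.resize(c['pixels'][0:180,200:440,::-1],None,fx=3,fy=3,interpolation=2);cv2.imwrite('pics/w3c.png',i)
```

```text
-30 False 13.58 p [588.9 110.5  58.1] F [-5.3 -1.5  1.7] T [-0.17  0.95 -0.01] gap 0.361 yaw 0.2234
   jig tcp [-30.43  -3.38  58.14] Fj [-5.49 -0.26  1.69]
-29.3 False 13.83 p [589.  110.6  58.1] F [-11.4  -2.4   5.8] T [-0.4   2.1  -0.03] gap 0.364 yaw 0.2234
   jig tcp [-30.33  -3.39  58.14] Fj [-11.69   0.2    5.79]
-28.6 False 14.08 p [589.1 110.5  58.2] F [-18.4  -4.6   9.8] T [-0.68  3.18 -0.01] gap 0.365 yaw 0.2233
   jig tcp [-30.25  -3.42  58.17] Fj [-18.97  -0.42   9.8 ]
-28 False 14.33 p [589.1 110.6  58.1] F [-23.6  -5.5  13.8] T [-0.88  4.18  0.02] gap 0.364 yaw 0.2234
   jig tcp [-30.21  -3.37  58.13] Fj [-24.18  -0.11  13.8 ]
settle 14.53 p [589.2 110.6  58.2] F [-23.5  -5.   13.5] T [-0.87  4.14 -0.01] gap 0.36 yaw 0.2234
   jig tcp [-30.17  -3.41  58.18] Fj [-24.01   0.28  13.47]
```

View pics/w3c.png

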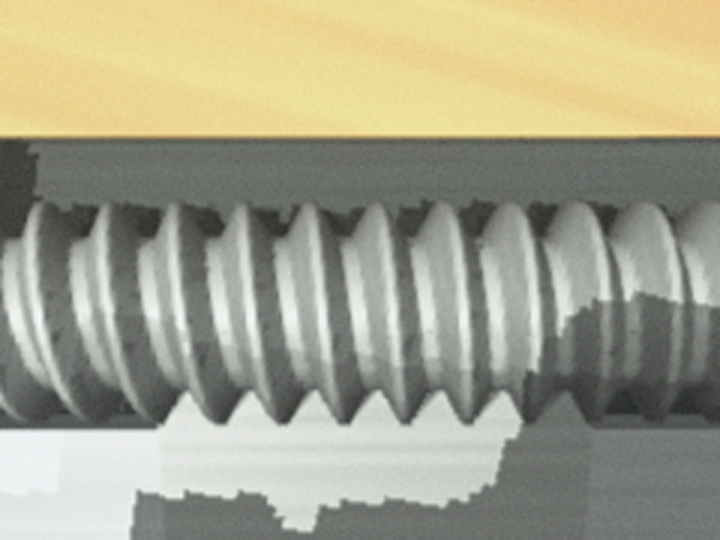

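The seven teeth sit in seven grooves: crop x 185 to 570, row ~400. The threshold is re-zeroed on each call, so the push built up to 24 N, which is more than I intended. I'll ease off now, then release.

Run:
```python
from h import *
from rig import *
y=-3.4
move_l(j2w((-30.15,y,58.0)),vel=0.02);pause(.15);p=js('eased')
let_go();pause(.1);js('open')
move_l(j2w((-30.2,y,105)),vel=0.12);js('up')
move_l(j2w((-75,y,105)),vel=0.15);grab(10);pause(.1);p=js('shut')
snap('wrist','w4');snap('scene','s4')
c=load('w4');P=pts(c);J=w2j(P);x,yy,z=J[...,0],J[...,1],J[...,2]
for name,lo,hi in (('plate',41,46),('tab',77,81)):
    k=((z>lo)&(z<hi)&(x<40)&(x>-60)&(abs(yy)<60)).astype(np.uint8)
    n,l,s_,_=cv2.connectedComponentsWithStats(k);i=1+np.argmax(s_[1:,4]);vv,uu=np.nonzero(l==i);Q=J[vv,uu]
    rr=cv2.minAreaRect(Q[:,:2].astype(np.float32));print(name,len(Q),np.median(Q[:,2]),np.round(rr[0],1),np.round(rr[1],1),rr[2],cv2.boxPoints(rr).round(1).tolist())
```

```text
eased 15.04 p [588.9 110.5  58.1] F [-7.3 -1.4  4. ] T [-0.25  1.31  0.04] gap 0.364 yaw 0.2233
   jig tcp [-30.46  -3.4   58.08] Fj [-7.46  0.3   4.01]
open 16.2 p [589.2 110.6  58. ] F [-0.2 -0.8  0.5] T [ 0.07  0.14 -0.02] gap 1.001 yaw 0.2234
   jig tcp [-30.14  -3.41  58.  ] Fj [-0.33 -0.74  0.52]
up 16.74 p [589.1 110.6 104.8] F [ 0.5 -0.5 -0.2] T [ 0.06  0.06 -0.01] gap 1.0 yaw 0.2233
   jig tcp [-30.27  -3.39 104.79] Fj [ 0.41 -0.58 -0.18]
shut 18.74 p [545.4 100.7 105. ] F [-0.9 -0.1 -0.2] T [ 0.03  0.08 -0.  ] gap 0.005 yaw 0.2233
   jig tcp [-75.    -3.39 105.  ] Fj [-0.89  0.11 -0.21]
plate 10684 43.105697004554074 [ 6.7 -3.7] [86.1 64.2] 89.94800567626953 [[-25.399999618530273, -46.79999923706055], [38.70000076293945, -46.79999923706055], [38.79999923706055, 39.29999923706055], [-25.399999618530273, 39.400001525878906]]
tab 901 79.0125783860822 [-30.2  -3.3] [10.5 33.7] 0.38524264097213745 [[-35.599998474121094, 13.5], [-35.29999923706055, -20.100000381469727], [-24.899999618530273, -20.100000381469727], [-25.100000381469727, 13.600000381469727]]
```

View pics/w4.png

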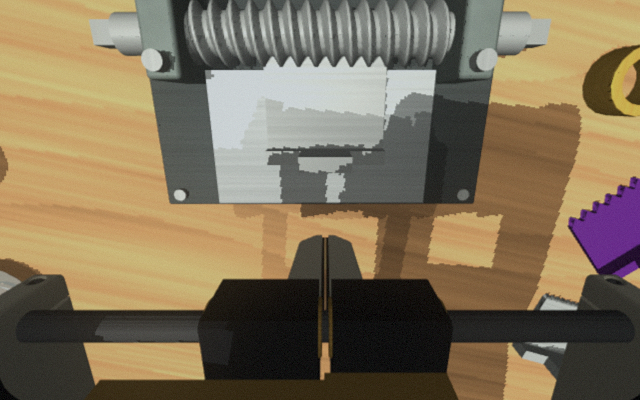

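Seated: the tab is at jig x -30.2 (nominal -31, within calibration), parallel to the jig. Now the press test, with the jaw axis turned along x so that a narrow 15 mm fingertip bears at y = ±34.

```bash
cat > press.py <<'E'
from h import *
from rig import *
def press(y):
    R=rot(JY+np.pi/2)
    move_pose(j2w((-80,y,105)),R);js('hi')
    move_l(j2w((-72,y,60)),frame=R,vel=0.12)
    move_l(j2w((-66,y,43.5)),vel=0.1)
    pause(.2);s=js('low')
    h=move_l(j2w((-42,y,43.5)),vel=0.014,contact_N=4);p=js(f'hit {h}')
    if not h: return
    F=0
    for i in range(6):
        pause(.1);s=state();F=-(RJ().T@np.array(s['wrist_force']))[0]
        if F>5: break
        p=w2j(s['position']);move_l(j2w((p[0]+.4,y,43.5)),vel=0.01)
    pause(.5);js('pressed')
E
python3 -c "
from press import *
press(30.6)
snap('wrist','w5');snap('scene','s5')
i=cv2.resize(load('s5')['pixels'][160:290,260:440,::-1],None,fx=4,fy=4,interpolation=2);cv2.imwrite('pics/s5c.png',i)
"
```

```text
hi 20.19 p [533.1 132.7 105. ] F [-0.4 -0.4 -0.3] T [-0.    0.   -0.05] gap 0.006 yaw 1.7927
   jig tcp [-79.98  30.55 105.01] Fj [-0.43 -0.3  -0.35]
low 21.25 p [546.8 135.8  44. ] F [-0.1  0.3 -0.2] T [ 0.02  0.03 -0.04] gap 0.005 yaw 1.7941
   jig tcp [-65.87  30.6   43.97] Fj [-0.01  0.34 -0.15]
hit True 22.4 p [562.9 139.6  43.1] F [-1.7 -0.4  0.8] T [-0.05  0.06  0.01] gap 0.008 yaw 1.7941
   jig tcp [-49.39  30.68  43.1 ] Fj [-1.77  0.02  0.81]
pressed 23.7 p [563.1 139.6  43.4] F [-5.  -0.5 -0.4] T [-0.08  0.89  0.  ] gap 0.006 yaw 1.7941
   jig tcp [-49.15  30.65  43.37] Fj [-4.98  0.62 -0.39]
```

```bash
python3 -c "
import cv2,numpy as np
a=cv2.imread('pics/s5c.png');b=cv2.resize(cv2.imread('pics/w5.png'),None,fx=1,fy=1);print(a.shape)"
```

```text
(520, 720, 3)
```

View pics/w5.png

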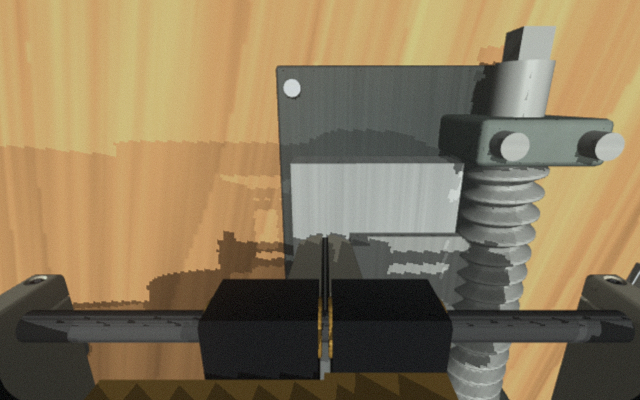

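View pics/s5c.png

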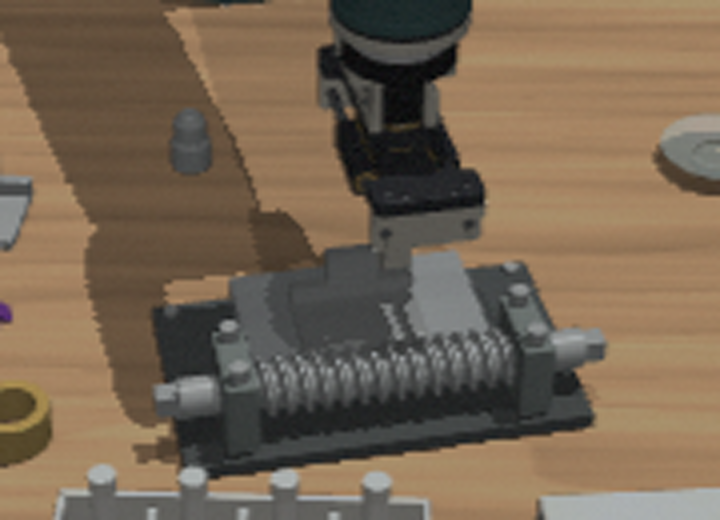

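The left end holds at 5 N with no give. I'll press a touch more for margin, then do the right end.

```bash
python3 -c "
from press import *
s=state();p=w2j(s['position']);move_l(j2w((p[0]+.75,30.6,43.5)),vel=0.01);pause(.6);js('left hold')
move_l(j2w((-66,30.6,43.5)),vel=0.08);move_l(j2w((-78,30.6,60)),vel=0.12)
press(-37.4)
s=state();p=w2j(s['position']);move_l(j2w((p[0]+.75,-37.4,43.5)),vel=0.01);pause(.6);js('right hold')
move_l(j2w((-66,-37.4,43.5)),vel=0.08);move_l(j2w((-78,-37.4,60)),vel=0.12);
move_pose(j2w((-90,-90,130)),rot(JY+np.pi/2));js('away')
snap('wrist','w6');snap('scene','s6');snap('side','d6')
c=load('w6');P=pts(c);J=w2j(P);x,yy,z=J[...,0],J[...,1],J[...,2]
for name,lo,hi in (('plate',41,46),('tab',77,81)):
    k=((z>lo)&(z<hi)&(x<30)&(x>-60)&(abs(yy)<60)).astype(np.uint8)
    n,l,s_,_=cv2.connectedComponentsWithStats(k);i=1+np.argmax(s_[1:,4]);vv,uu=np.nonzero(l==i);Q=J[vv,uu]
    rr=cv2.minAreaRect(Q[:,:2].astype(np.float32));print(name,len(Q),np.median(Q[:,2]),np.round(rr[0],1),np.round(rr[1],1),rr[2])
"
```

```text
left hold 24.65 p [563.2 139.7  43.2] F [-7.8 -1.6  0.1] T [-0.04  1.46  0.  ] gap 0.007 yaw 1.7942
   jig tcp [-49.07  30.72  43.17] Fj [-7.94  0.19  0.14]
hi 25.76 p [548.6  65.7 104.9] F [-0.1  0.4 -0.7] T [0.06 0.01 0.03] gap 0.005 yaw 1.7925
   jig tcp [-79.7  -38.13 104.9 ] Fj [-0.03  0.37 -0.72]
low 26.82 p [561.9  69.5  44. ] F [-0.1  0.2  0.6] T [ 0.06 -0.01 -0.01] gap 0.003 yaw 1.7941
   jig tcp [-65.88 -37.47  43.97] Fj [-0.09  0.26  0.62]
hit True 27.97 p [578.   73.1  43.1] F [ 0.1 -0.1  0.6] T [-0.01  0.13  0.03] gap 0.005 yaw 1.7941
   jig tcp [-49.34 -37.47  43.12] Fj [ 0.06 -0.15  0.59]
pressed 29.27 p [578.3  73.2  43.4] F [-4.8 -1.  -1.1] T [-0.34  0.88  0.08] gap 0.001 yaw 1.7941
   jig tcp [-49.09 -37.43  43.38] Fj [-4.88  0.1  -1.07]
right hold 30.12 p [578.4  73.1  43.2] F [-7.6 -4.   0.8] T [-0.57  1.33 -0.06] gap 0.004 yaw 1.794
   jig tcp [-49.   -37.52  43.2 ] Fj [-8.3  -2.25  0.81]
away 31.24 p [550.5  12.3 130.4] F [ 0.  -0.1 -0.9] T [-0.01 -0.   -0.01] gap 0.003 yaw 1.7929
   jig tcp [-89.65 -90.68 130.36] Fj [ 0.02 -0.08 -0.89]
plate 7117 42.86255756185542 [ 3.6 -3.2] [52.9 84. ] 0.022360775619745255
tab 843 78.89579129496829 [-30.7  -3.5] [33.7 10.6] 89.76358032226562
```

View pics/w6.png

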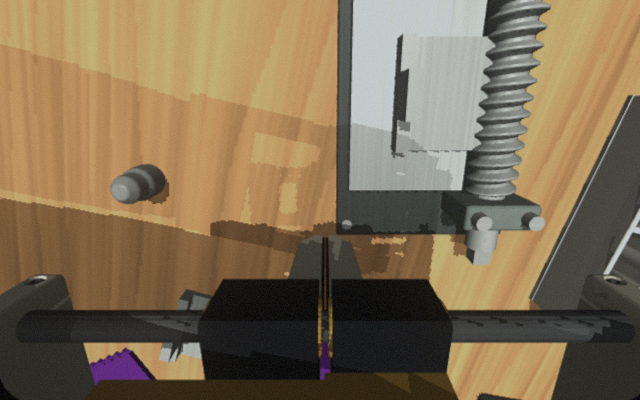

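View pics/s6.png

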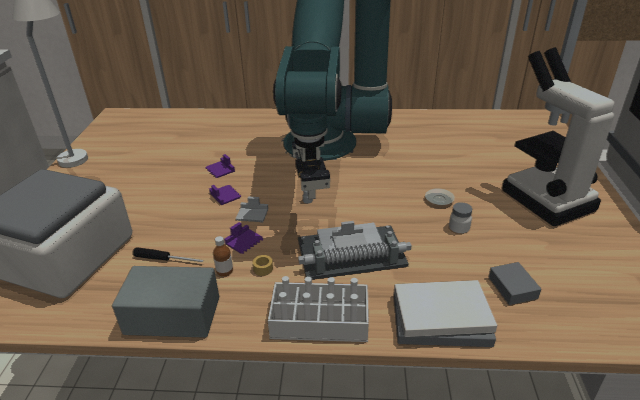

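The leaf is seated, with its front edge against the thread at wrist (400..490, 37..155) and its yaw equal to the jig's. All bystanders are at their original pixels and the gripper is clear of everything. Handing in.

```bash
python3 -c "
from rig import *
pause(.3);print(job_done(),state()['time_s'])"
```

```text
the job is handed in; nothing more can be done
the job is handed in; nothing more can be done
```

I handed the job in at about 32 s of the 72 s allowed. The seven-tooth comb leaf is seated in the thread, with the gripper clear and shut.

**One lapse:** the contact threshold re-zeroes on each move, so the last seating steps built up to about 24 N instead of the 5 N I intended. I eased off to about 7 N before letting go. There is no sign of damage in the pictures, but that push was not as gentle as asked.

**What I did:** I gripped the leaf by the ends of its tab and laid it on the ledge. I lined the teeth up with the grooves by sight, then eased it home by feel. It slid in with no force until it stopped at full depth. With shut fingertips I pressed the back edge at the left end and then the right, about 5 N rising to 8 N, each held for over a second.

**Last checks:**
- **Rocking:** it does not rock. The fingertip stopped within 0.1 mm of the same depth at both ends.
- **Seating:** the leaf is parallel to the jig and flat on the ledge. The tab measured 0.3 mm from its nominal seated position, and an earlier view put it 0.8 mm away. Both are within the 2 mm calibration.
- **Gripper and screw:** by position the fingertips stayed well short of the screw throughout.
- **Bench:** in the final scene picture the fine leaf, the purple look-alikes and the other objects are where they started.

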